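# Fit the driveline yoke onto the pump's splined shaft

## Task

Make the pump ready for its drive: pull the plastic transport cap off the shaft and put it in the grey stock bin, then take the driveline yoke with the splined bore (not the flange yoke) and fit it fully home on the pump's splined shaft, down against the shoulder, and let go. Its teeth will not line up by themselves: rest it on the shaft end, rock it to and fro under light hand pressure until they mesh and then slide it down; never force it or let it drop (no more than about 50 N on the shaft), and leave the other things on the bench where they are.

Things in the scene. Friction and masses are not known exactly. Their poses are not given: they have to be found in the camera images.
- pump: (All sizes in mm.) Blue cast-iron pump, fixed, standing on its suction flange, input shaft straight up. Origin: centre of its underside, on the shaft's axis. Casing radius 92, 80 high with its bolt heads; bearing housing radius 56 (foot) to 42, up to 112; seal plate radius 34, up to 118. A discharge branch (flange 80 dia) leaves along its +x, 45 to its +y side, out to 150, 81 high.
- shoulder (a point): Centre, on the shaft's axis, of the shoulder face 122 above the bench: a steel collar of radius 24 on which the yoke's underside must rest. From here the shaft rises: six equal straight teeth up to 48 above the shoulder, every 60 degrees, 8 wide, tips at radius 17.5, core radius 14.2.
- shaft_end (a point): Centre of the shaft's upper end, 56 above the shoulder. A smooth pilot (cone 5 long, radius 10.8 to 14.2, then 3 straight) leads to the tooth ends, whose edges are barely chamfered. The shaft's angle, hence where the teeth stand, differs each time, does not follow the pump's yaw and is not measured. It turns stiffly (0.35 N m), so it stays put when the yoke is rubbed lightly over its end.
- cap: Black plastic transport cap: tube 44 outside dia, 39 inside, 54 tall, closed 4 thick top, 40 g, loose over the shaft, the closed end resting on the shaft end (top 60 above the shoulder, open rim 6 above it). Origin: centre of the open lower rim, z towards the closed end. Comes off when lifted straight up by 60.
- bin: Open grey plastic stock bin, fixed, empty, outside 180 (its x) by 150 (its y), 55 tall, walls and floor 4 thick. Origin: centre of its underside. Stands to the left or right of the pump; a closed carton (180 by 150 by 85, fixed) stands on the other side.
- yoke: Dark steel driveline yoke, 0.5 to 1.05 kg, standing on its barrel, fork up. Origin: centre of the barrel's underside, z up. Barrel 50 dia, 44 tall, through bore with six teeth 7.2 wide centred at 0, 60, 120.. degrees from its x axis, inner radius 15.2, grooves to radius 18.8. Meshed play: 0.5 sideways, 2 degrees either way. A clamp bolt boss juts out 40 on the +x side, 11 to 29 high: leave it.
- yoke_fork (a point): On the yoke's axis 74 above its underside, midway between its two ears (36 wide, 12 thick), which stand at its +y and -y sides from 34 to 92 high; outer faces 62 apart, flat, to be gripped along its y from above. Unmeshed on the tooth ends, the yoke's underside is 48 above the shoulder; meshed, it slides freely down to the shoulder.
- flange_yoke: Bystander: another yoke, with the same two ears but on a round bolted flange 90 dia and 12 thick, no barrel and no bore, 66 tall. Origin: centre of its underside. The two yokes stand one left, one right of the robot's middle line, either way round.
- coupling_small: Bystander: small black rubber coupling with two steel bands, 33 dia, 45 tall, standing close by the pump. Origin at the centre of the underside.
- coupling_large: Bystander: large black rubber coupling with two steel bands, 84 dia, 88 tall. Origin at the centre of the underside.
- tape: Bystander: roll of blue tape lying flat beyond the pump, 86 dia, 36 tall. Origin: centre of its underside.
- tee: Bystander: white plastic pipe tee lying beyond the pump, 85 long, 42 high. Origin on the bench below the middle of the tee.
- grease_tub: Bystander: grey plastic tub with a black lid, 84 dia, 85 tall. Origin at the centre of the underside.
- cartridge: Bystander: white sealant cartridge standing upright, 50 dia, 215 tall with its nozzle. Origin at the centre of the underside.
Not all that is in view belongs to the job. What is shaped like the yoke but red, turquoise or yellow is not meant.

How it is judged:
By the outcome, as a careful person would: the job done as asked, in the order asked, and still so for the second after the job is handed in, with the robot touching nothing.
It also fails if it takes over 72 s, if anything falls off the work surface, if the arm or the gripper's body presses on something with over 40 N, if the wrist force passes 120 N, or if a joint passes its speed limit or range.

## Robot

A 6-joint arm with a two-finger parallel gripper is mounted at the origin on the work surface. World frame = base frame: x ahead of the robot, y to its left, z up, the work surface at z = 0. Lengths are in mm, angles in rad, forces in N, time in s.
With the tool pointing down it reaches from about 275 to 1000 mm from the base axis. Payload 8.4 kg.
Tool frame: the origin (TCP) lies between the finger pads; the fingertips stand r.tips_ahead ahead of it and the grasp point (between the pads) lies 6 mm ahead of it (r.tips_ahead is the distance from the TCP to the fingertips, in mm); z points along the fingers, y is the line along which they close (so a half turn about z gives the same grasp; the last joint's range is limited). The gripper opens to 85 mm and grips with 20 to 120 N. Pads are 22 mm wide; open, the fingers measure 114 mm over their backs; the gripper's body (76 mm by 85 mm) begins 54 mm behind the grasp point. The pads swing forward as they close: fully open they stand 13 mm farther back than shut.
Start: joints at [-1.283, 0.353, 1.633, -0, 1.155, -0.002], TCP at [178.599, -598.941, 218.281] pointing down, gripper open.
Joint ranges: [-2.63, 2.63], [-0.92, 2.1], [0.06, 2.66], [-1.3, 4.44], [0, 2.69], [-3.02, 3.02]. Speed limits (rad/s): [2.22, 2.22, 2.79, 3.14, 3.14, 3.14].

## Interface

Orientations are given as [roll, pitch, yaw] about the fixed x, y, z axes, in that order (R = Rz(yaw) Ry(pitch) Rx(roll)).
In Python, from rig import r gives the robot as it stands.
- The arm moves only by the tool carry_out, never from a script. Its arguments are lists of equal length, an entry for each row: "delta_pos": the shift along the tool's x, y, z in m, a list of three; "rot": the turn, a rotation vector about the tool's x, y, z in degrees, a list of three. A call has 1 to 8 rows; each row is the pose to reach, as a shift and turn from the pose commanded when the call began, along the tool's axes at that moment; what a row does not reach only later rows make up. A row lasts 1/8 s, in which the tool goes at most 62.5 mm and 10.7 degrees, less where a joint would pass 70% of its speed; a pose out of reach is approached as far as the arm can. A call with a gripper value outside its range is refused whole. "claw" is the finger opening in m, from 0 to 0.0854, set as the call begins (left out, the last holds). The fingers move at their own pace and stop on an object; "grip_force" is the grip in N (left out, the last holds). Time passes only in rows, so rows that repeat a pose let the fingers close. It gives the time, the measured TCP pose, the force, the opening and the grip force at its end, in the units of the state.
- r.sense(): the state, without advancing time (a new reading comes with each control period).
- r.grab_frame(name): name is "scene" or "top" or "wrist"; returns the picture (384x512x3 uint8, blue, green, red); there is no depth.
- r.camera_info(name): a dict with "fx", "fy", "cx", "cy" (pixels), "distortion" ([k1, k2, p1, p2, k3] as OpenCV has them; the pictures are not rectified), "pose" (4x4, takes a point from camera to world coordinates); the wrist camera has in their place "hand_eye" (4x4, takes a point from camera to tool coordinates, whose origin is the TCP and whose axes are the flange's). Camera axes: x right, y down, z forward; pixel columns grow to the right and rows downward; lengths in mm; the calibration is good to about 2 mm. A picture is of the moment at which its call begins: read the wrist's pose just before it. camera_info takes no time and is no camera call.
- r.sign_off(): hands the job in; it is judged then, once.
Trained networks look in the newest picture that a camera, given by its name, has taken for a name from the list of things; names that differ only in an ending like _2 or _b are one class to them, and where a whole thing is asked for, a point or a joint stands for the part that bears it (a point fixed in the world has none). Each returns a list of dicts, best first, with "p" (0 to 1); they miss things now and then, are a little off and sometimes report something else, mostly with a low value. They report only what shows in the picture. A call takes as long as a camera call. They do not tell look-alikes from the thing itself.
- r.recognise(thing, camera): "box" ([left, top, right, bottom] in pixels, round what is visible of it).
- r.cut_out(thing, camera): "mask" (384x512 bool, what is visible of it) and "box" ([left, top, right, bottom] in pixels, round what is visible of it).
The state is a dict: "clock": time; "qpos": joint angles; "qvel": joint speeds; "joint_efforts": joint torques, N m; "eef_pos": TCP position; "tcp_rot": TCP orientation; "contact_force": force on the tool from outside, world axes, zero at the start; "wrist_torque": the same for the moment, N m; "opening": opening from 0.0 (shut) to 1.0 (fully open); "grasp_force": force on a finger pad.
Only numpy, scipy, OpenCV 4.12 (cv2) and the standard library are available. Lean on these libraries where they do the work, as an engineer would, in place of code of your own. Each camera call takes 0.05 s, during which the arm holds its last target. There are 200 camera calls.

## Working session

There is one attempt and no reset: what is moved stays moved. The work goes in short steps, Python scripts to look and compute and a tool call to move; the robot and the scene stay as the last step left them, time stands still between calls to the robot, and variables do not carry over. Pictures are saved under pics/ and viewed, at most 10 in all, crops included, and the job is handed in when it is done.

Besides the shell and the picture viewer there is one more tool, called after "Request:" as name(argument=value, ...) on one line, values as JSON. carry_out: Moves the arm, as the interface text tells. Its arguments: {"type":"object","properties":{"delta_pos":{"type":"array","items":{"type":"array","items":{"type":"number"}}},"rot":{"type":"array","items":{"type":"array","items":{"type":"number"}}},"claw":{"type":"number"},"grip_force":{"type":"number"}},"required":["delta_pos","rot"]}

```bash
mkdir -p pics; ls; python3 - <<'E'
from rig import r
import cv2,numpy as np
s=r.sense(); print(s, r.tips_ahead)
for n in ["scene","top"]:
    im=r.grab_frame(n); cv2.imwrite(f"pics/{n}0.png",im)
    c=r.camera_info(n); print(n,c)
    for t in ["pump","cap","bin","yoke","flange_yoke"]:
        print(n,t,[(d["p"],d["box"]) for d in r.recognise(t,n)][:4])
print(r.camera_info("wrist"))
E
```

```text
pics
{'clock': 0.0, 'qpos': array([-1.28341469e+00,  3.53668737e-01,  1.63419303e+00, -3.48987834e-05,
        1.15520174e+00, -2.45431180e-03]), 'qvel': array([-0.00113802, -0.00029335,  0.0005415 ,  0.00049134,  0.00178639,
        0.00060022]), 'joint_efforts': array([-1.17399992e-03, -6.05250120e+01, -3.42067158e+01,  3.40486474e-05,
        9.42953717e-03, -1.03868769e-05]), 'eef_pos': array([ 178.42758039, -598.43414725,  217.52364772]), 'tcp_rot': array([-3.14012173e+00,  2.82973017e-05,  2.89850081e-01]), 'contact_force': array([ 0.97048995, -0.48120781, -0.52062043]), 'wrist_torque': array([-0.04210482,  0.0047489 ,  0.01264154]), 'grasp_force': 0.0, 'opening': 0.9979906930052733} 25.0
scene {'fx': 398.1584875136737, 'fy': 398.1584875136737, 'cx': 257.83682857257946, 'cy': 198.0079129712512, 'distortion': array([-0.03316709,  0.        ,  0.        ,  0.        ,  0.        ]), 'pose': array([[ 2.90259732e-01,  5.54865975e-01, -7.79662130e-01,
         1.37242972e+03],
       [ 9.56845884e-01, -1.56386617e-01,  2.44926886e-01,
        -3.03026407e+02],
       [ 1.39728726e-0
[... 1422 characters left out ...]
269.0, 151.1, 287.5]), (0.62, [167.7, 209.9, 185.3, 227.6]), (0.62, [160.0, 245.7, 176.7, 259.7])]
top flange_yoke [(0.78, [307.2, 210.4, 332.1, 234.3])]
{'fx': 285.78117225635975, 'fy': 285.78117225635975, 'cx': 253.73841173649356, 'cy': 192.45191379709394, 'distortion': array([-0.05909258,  0.        ,  0.        ,  0.        ,  0.        ]), 'hand_eye': array([[-2.80263173e-04, -9.53367862e-01, -3.01810604e-01,
         7.67247668e+01],
       [ 9.99999494e-01, -5.58637006e-04,  8.36032707e-04,
         5.55285674e-01],
       [-9.65649287e-04, -3.01810217e-01,  9.53367537e-01,
        -1.56132327e+02],
       [ 0.00000000e+00,  0.00000000e+00,  0.00000000e+00,
         1.00000000e+00]])}
```

```bash
python3 - <<'E'
import cv2
for n,(a,b,c,d) in {"scene":(140,120,440,310),"top":(120,110,420,310)}.items():
    im=cv2.imread(f"pics/{n}0.png")[b:d,a:c]
    cv2.imwrite(f"pics/{n}0c.png",cv2.resize(im,None,fx=2.66,fy=2.66,interpolation=cv2.INTER_CUBIC))
E
```

```text
(no output)
```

View pics/scene0c.png

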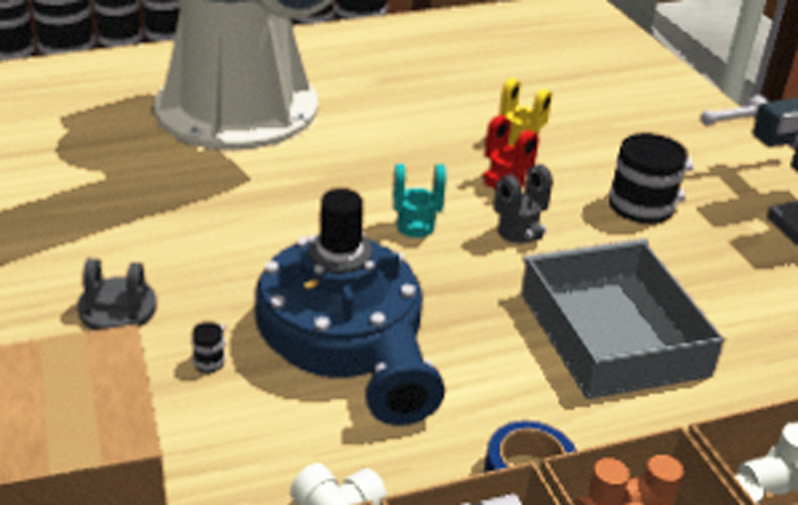

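View pics/top0c.png

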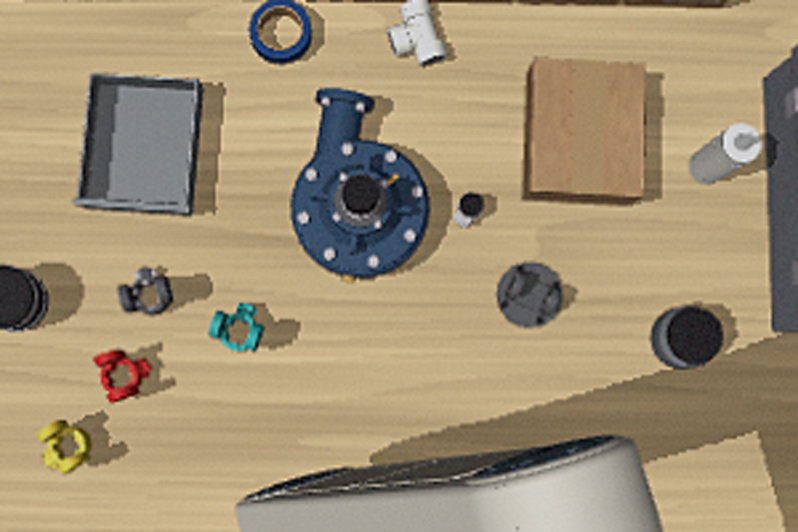

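The scene view shows the dark yoke at about (337,197), the bin to its right and the black cap on the pump at (268,202). In the top view the dark yoke is at (176,220), its boss pointing up-image. The cap is at (256,183), the bin at (172,164), and the coloured look-alikes are elsewhere.

```bash
cat > h.py <<'E'
import numpy as np, cv2
from scipy.spatial.transform import Rotation as R
from scipy.optimize import least_squares
from rig import r
def T_tool(s=None):
    s=s or r.sense(); T=np.eye(4); T[:3,:3]=R.from_euler('xyz',s['tcp_rot']).as_matrix(); T[:3,3]=s['eef_pos']; return T
def cam(n,s=None):
    c=r.camera_info(n); K=np.array([[c['fx'],0,c['cx']],[0,c['fy'],c['cy']],[0,0,1.]])
    P=T_tool(s)@c['hand_eye'] if n=='wrist' else c['pose']
    return K,c['distortion'],P
def ray(C,uv):
    K,D,P=C; p=cv2.undistortPoints(np.array([[uv]],float),K,D)[0,0]
    d=P[:3,:3]@np.array([p[0],p[1],1]); return P[:3,3],d/np.linalg.norm(d)
def onz(C,uv,z):
    o,d=ray(C,uv); return o+d*(z-o[2])/d[2]
def tri(L):
    A=np.zeros((3,3));b=np.zeros(3)
    for C,uv in L:
        o,d=ray(C,uv); M=np.eye(3)-np.outer(d,d); A+=M;b+=M@o
    x=np.linalg.solve(A,b); return x,[round(float(np.linalg.norm((np.eye(3)-np.outer(d,d))@(x-o))),1) for o,d in (ray(*q) for q in L)]
def proj(C,X):
    K,D,P=C; Q=np.linalg.inv(P); return cv2.projectPoints(np.atleast_2d(np.array(X,float)),cv2.Rodrigues(Q[:3,:3])[0],Q[:3,3],K,D)[0][:,0]
def delta(pos,yaw,s=None):
    """tool-frame shift (m) and rotvec (deg) to a tool-down pose; yaw = tcp yaw"""
    T=T_tool(s); d=T[:3,:3].T@(np.array(pos)-T[:3,3])/1000
    G=R.from_euler('xyz',[np.pi,0,yaw]).as_matrix()
    return np.round(d,4), np.round(R.from_matrix(T[:3,:3].T@G).as_rotvec(degrees=True),2)
E
python3 - <<'E'
from h import *
np.set_printoptions(precision=1,suppress=True)
S=cam('scene');T=cam('top')
c=lambda b:((b[0]+b[2])/2,(b[1]+b[3])/2)
print('cap top',tri([(S,(268.6,194.5)),(T,(255.7,183.3))]), onz(T,(255.7,183.3),182),onz(S,(268.6,194.5),182))
print('yoke',tri([(S,c([327.9,182.3,349.1,212.0])),(T,c([167.7,209.9,185.3,227.6]))]),onz(T,(176.5,219.5),70))
# yoke bores: bin corners at z 55 in top
for p in [(91,73),(202,80),(191,214),(75,206)]:
    print('bin',onz(T,(120+p[0]/2.66,110+p[1]/2.66),55))
print('boss',onz(T,(120+150/2.66,110+270/2.66),20),'ears',[onz(T,(120+p[0]/2.66,110+p[1]/2.66),92) for p in [(128,297),(170,290)]])
E
```

```text
cap top (array([523.7,  -9.7, 178.7]), [3.8, 3.8]) [522.  -13.3 182. ] [529.1  -7.5 182. ]
yoke (array([417.7, 269.9,  44.4]), [7.1, 7.1]) [410. 259.  70.]
bin [705.9 354.   55. ]
bin [697.2 202.3  55. ]
bin [514.5 210.9  55. ]
bin [523.3 366.8  55. ]
boss [442.8 268.8  20. ] ears [array([400.3, 283.9,  92. ]), array([410.2, 229.8,  92. ])]
```

```bash
python3 - <<'E'
from h import *
print(delta((522,-10,330),np.pi/2))
E
```

```text
(array([ 0.4974, -0.4662, -0.1117]), array([  0.  ,   0.  , -73.39]))
```

Request:
carry_out(delta_pos=[[0.02, -0.02, -0.05], [0.065, -0.06, -0.08], [0.11, -0.1, -0.11], [0.155, -0.145, -0.112], [0.2, -0.187, -0.112], [0.244, -0.229, -0.112], [0.288, -0.27, -0.112], [0.33, -0.31, -0.112]], rot=[[0, 0, -9], [0, 0, -18], [0, 0, -27], [0, 0, -36], [0, 0, -45], [0, 0, -54], [0, 0, -63], [0, 0, -73.4]], claw=0.085)

```text
clock: 1.6
eef_pos: [406.8, -206.1, 330.7]
tcp_rot: [3.141, 0.001, 1.576]
contact_force: [-0.3, -0.5, -0.2]
opening: 0.994
grasp_force: 0.0
```

```bash
python3 - <<'E'
from h import *
print(T_tool().round(2)); print(delta((522,-10,330),np.pi/2))
E
```

```text
[[-1.0000e-02  1.0000e+00  0.0000e+00  4.0678e+02]
 [ 1.0000e+00  1.0000e-02 -0.0000e+00 -2.0614e+02]
 [-0.0000e+00  0.0000e+00 -1.0000e+00  3.3068e+02]
 [ 0.0000e+00  0.0000e+00  0.0000e+00  1.0000e+00]]
(array([0.1955, 0.1163, 0.0007]), array([0.06, 0.03, 0.31]))
```

Request:
carry_out(delta_pos=[[0.049, 0.029, 0], [0.098, 0.058, 0], [0.147, 0.087, 0], [0.1955, 0.116, 0], [0.1955, 0.116, 0]], rot=[[0, 0, 0], [0, 0, 0], [0, 0, 0], [0, 0, 0], [0, 0, 0]])

```text
clock: 2.22
eef_pos: [523.3, -9.4, 330.1]
tcp_rot: [3.141, -0.001, 1.575]
contact_force: [0.1, -0.1, 0.1]
opening: 0.997
grasp_force: 0.0
```

```bash
python3 - <<'E'
from h import *
s=r.sense();im=r.grab_frame('wrist');cv2.imwrite('pics/w1.png',im)
np.savez('w1.npz',pos=s['eef_pos'],rot=s['tcp_rot'])
print(s['eef_pos'],s['tcp_rot'])
for t in ['cap','pump','bin','yoke']: print(t,[(d['p'],d['box']) for d in r.recognise(t,'wrist')][:3])
E
```

```text
[523.34870716  -9.35015821 330.05068288] [ 3.14142084e+00 -8.14165345e-04  1.57495531e+00]
cap [(0.8, [235.3, 147.1, 277.1, 195.0])]
pump [(0.92, [192.2, 96.1, 370.7, 213.5]), (0.61, [247.5, 221.2, 271.6, 251.2])]
bin []
yoke [(0.82, [113.8, 11.0, 173.4, 70.4])]
```

View pics/w1.png

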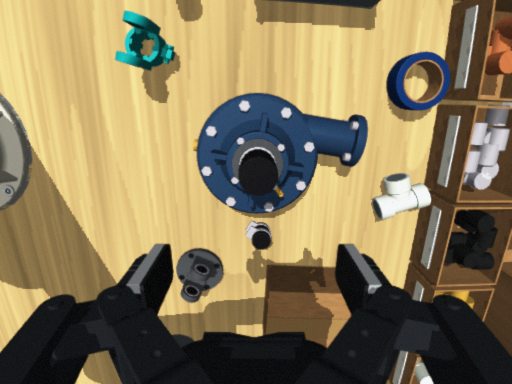

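The wrist view shows the cap top disc at about (257,174). The pump is round it, and the turquoise look-alike is at the upper left.

```bash
python3 - <<'E'
from h import *
np.set_printoptions(precision=1,suppress=True)
W=cam('wrist')
r.grab_frame('wrist')
for d in r.cut_out('cap','wrist')[:1]:
    m=d['mask']; ys,xs=np.where(m); print(d['box'],m.sum())
    lab=xs[ys>168].min(),xs[ys>168].max(),ys.max(); print(lab)
    for y in range(150,198,4): print(y, (xs[ys==y].min(),xs[ys==y].max()) if (ys==y).any() else None,end=' ')
    u=(lab[0]+lab[1])/2+.5; v=ys.max()+1-20.7
r.grab_frame('scene')
d=r.cut_out('cap','scene')[0]; ys,xs=np.where(d['mask']); print(d['box'])
for y in range(ys.min(),ys.max(),3): print(y,xs[ys==y].min(),xs[ys==y].max(),end=' ')
print()
print((u,v),onz(W,(u,v),182))
S=cam('scene')
X=onz(W,(u,v),182)
# scene: silhouette of cap top rim and body for the measured axis
a=np.linspace(0,6.28,40)
for z in (182,128):
    p=proj(S,[[X[0]+22*np.cos(t),X[1]+22*np.sin(t),z] for t in a]); print(z,p.min(0),p.max(0))
p=proj(W,[[X[0]+22*np.cos(t),X[1]+22*np.sin(t),182] for t in a]); print(p.min(0),p.max(0))
# triangulate top centre: scene top rim
ue=(d['box'][0]+d['box'][2])/2
pp=proj(S,[[X[0]+22*np.cos(t),X[1]+22*np.sin(t),182] for t in a]); half=(pp[:,1].max()-pp[:,1].min())/2
print(tri([(W,(u,v)),(S,(ue,d['box'][1]+half))]))
E
```

```text
[236.2, 146.2, 277.8, 194.3] 1424
(np.int64(240), np.int64(279), np.int64(191))
150 (np.int64(247), np.int64(270)) 154 (np.int64(244), np.int64(273)) 158 (np.int64(242), np.int64(275)) 162 (np.int64(241), np.int64(277)) 166 (np.int64(240), np.int64(278)) 170 (np.int64(240), np.int64(279)) 174 (np.int64(240), np.int64(279)) 178 (np.int64(241), np.int64(278)) 182 (np.int64(243), np.int64(275)) 186 (np.int64(247), np.int64(272)) 190 (np.int64(254), np.int64(265)) 194 None [258.1, 189.6, 275.5, 216.7]
191 264 271 194 260 275 197 260 275 200 260 275 203 260 275 206 260 275 209 260 275 212 261 274 
(np.float64(260.0), np.float64(171.3)) [528.1  -9.4 182. ]
182 [259.8 189.9] [275.9 199.1]
128 [259.5 205.6] [275.1 215. ]
[239.9 151.3] [280.1 190.5]
(array([527.4, -10.7, 182.1]), [1.4, 1.4])
```

Request:
carry_out(delta_pos=[[0, 0.0045, 0.05], [0, 0.0045, 0.1], [0, 0.0045, 0.14], [0, 0.0045, 0.159], [0, 0.0045, 0.159]], rot=[[0, 0, 0], [0, 0, 0], [0, 0, 0], [0, 0, 0], [0, 0, 0]])

```text
clock: 3.3
eef_pos: [525.4, -12.8, 170.1]
tcp_rot: [-3.139, -0.0, 1.57]
contact_force: [-0.5, -0.0, -0.2]
opening: 0.993
grasp_force: 0.0
```

Request:
carry_out(delta_pos=[[0, 0, 0], [0, 0, 0], [0, 0, 0], [0, 0, 0], [0, 0, 0]], rot=[[0, 0, 0], [0, 0, 0], [0, 0, 0], [0, 0, 0], [0, 0, 0]], claw=0.03, grip_force=25)

```text
clock: 3.92
eef_pos: [526.6, -12.4, 171.5]
tcp_rot: [3.141, 0.0, 1.571]
contact_force: [0.4, -0.1, -0.2]
opening: 0.354
grasp_force: 0.0
```

```bash
python3 - <<'E'
from h import *
print(r.sense()); cv2.imwrite('pics/w2.png',r.grab_frame('wrist'))
E
```

```text
{'clock': 3.925, 'qpos': array([-2.64114303e-02,  2.53847606e-01,  1.88890757e+00,  7.08377227e-07,
        9.98618422e-01, -2.65369284e-02]), 'qvel': array([-9.38458945e-04,  2.19782931e-03,  2.17686882e-03, -8.42931597e-05,
        4.93209206e-04, -4.80527300e-04]), 'joint_efforts': array([-8.23769951e-03, -4.98748219e+01, -3.07262206e+01, -3.45393510e-04,
       -1.43808506e-04, -3.54811016e-05]), 'eef_pos': array([526.56431492, -12.40981611, 171.4502363 ]), 'tcp_rot': array([3.14137366e+00, 5.21685065e-06, 1.57092144e+00]), 'contact_force': array([ 0.36987463, -0.07793892, -0.22836729]), 'wrist_torque': array([ 0.01394929, -0.00375982, -0.00173716]), 'grasp_force': 0.0, 'opening': 0.35430076960691165}
```

View pics/w2.png

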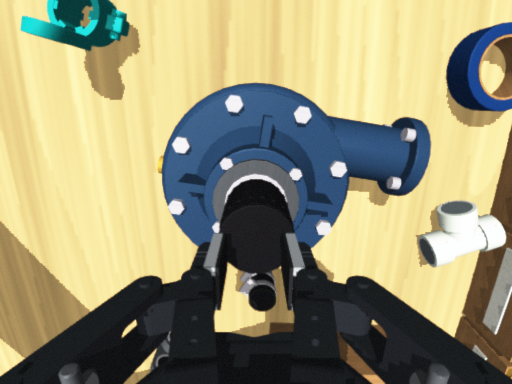

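The wrist view shows the cap disc at about (256,236). The fingertips end near (215,240) and (292,240), and look to be closing just above the cap. I'll check this against the projections.

```bash
python3 - <<'E'
from h import *
np.set_printoptions(precision=1,suppress=True)
W=cam('wrist');S=cam('scene');s=r.sense();T=T_tool(s)
a=np.linspace(0,6.28,40)
p=proj(W,[[527.5+22*np.cos(t),-10+22*np.sin(t),182] for t in a]); print('cap disc',p.min(0),p.max(0))
im=cv2.imread('pics/w2.png')
f=lambda x,y,z:(T@np.array([x,y,z,1]))[:3]
pts={z:[f(x,y,z) for y in (-15,15) for x in (11,-11)] for z in (-20,0,25)}
for z in pts: print(z,'wrist',proj(W,pts[z]).tolist(),'scene',proj(S,pts[z]).round(0).tolist())
sc=r.grab_frame('scene'); crop=sc[110:260,180:360]; crop=cv2.resize(crop,None,fx=4,fy=4,interpolation=cv2.INTER_CUBIC)
for z,c in ((-20,(0,0,255)),(0,(0,255,255)),(25,(0,255,0))):
    for q in proj(S,pts[z]): cv2.circle(crop,tuple(int(v) for v in (q-[180,110])*4),3,c,1)
cv2.imwrite('pics/s2.png',crop)
E
```

```text
cap disc [216.9 202.9] [294.8 273.1]
-20 wrist [[225.6299327414641, 232.9791849349163], [226.9216179616675, 269.3053932220002], [282.8482037283048, 232.96102843768608], [281.53343677241264, 269.2868428095936]] scene [[269.0, 188.0], [261.0, 189.0], [272.0, 194.0], [265.0, 195.0]]
0 wrist [[228.78395391533738, 218.1828433296426], [229.78965207226997, 251.24254764864654], [279.5767840281368, 218.1673351136423], [278.5559155301089, 251.22676956957713]] scene [[269.0, 194.0], [261.0, 195.0], [272.0, 200.0], [264.0, 201.0]]
25 wrist [[231.85994103681088, 203.78187354478746], [232.62347526809228, 233.44012522709903], [276.38624125830364, 203.76869564619778], [275.61386965430904, 233.4267806169029]] scene [[268.0, 201.0], [261.0, 202.0], [272.0, 207.0], [264.0, 209.0]]
```

View pics/s2.png

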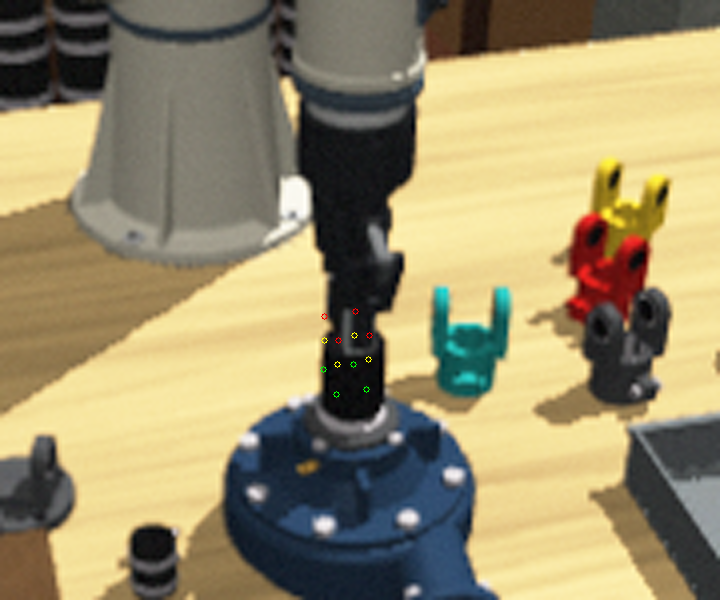

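The projected cap disc matches the picture, but the fingertips really sit about 45 mm farther back than stated, so they closed above the cap with no contact. I'll open and go lower.

Request:
carry_out(delta_pos=[[0, 0, 0], [0, 0, 0], [0, 0, 0], [0.002, 0.001, 0.01], [0.002, 0.001, 0.022], [0.002, 0.001, 0.032], [0.002, 0.001, 0.032]], rot=[[0, 0, 0], [0, 0, 0], [0, 0, 0], [0, 0, 0], [0, 0, 0], [0, 0, 0], [0, 0, 0]], claw=0.085)

```text
clock: 4.9
eef_pos: [526.7, -10.4, 138.0]
tcp_rot: [-3.139, -0.0, 1.571]
contact_force: [-0.3, 0.4, 0.6]
opening: 0.995
grasp_force: 0.0
```

Request:
carry_out(delta_pos=[[0, 0, 0], [0, 0, 0], [0, 0, 0], [0, 0, 0], [0, 0, 0]], rot=[[0, 0, 0], [0, 0, 0], [0, 0, 0], [0, 0, 0], [0, 0, 0]], claw=0.03, grip_force=25)

```text
clock: 5.52
eef_pos: [527.9, -10.5, 139.8]
tcp_rot: [3.141, 0.0, 1.571]
contact_force: [-1.2, -0.3, 5.6]
opening: 0.515
grasp_force: 25.6
```

Request:
carry_out(delta_pos=[[0, 0, -0.01], [0, 0, -0.035], [0, 0, -0.07], [0, 0, -0.085], [0, 0, -0.085]], rot=[[0, 0, 0], [0, 0, 0], [0, 0, 0], [0, 0, 0], [0, 0, 0]])

```text
clock: 6.15
eef_pos: [528.0, -10.4, 225.1]
tcp_rot: [3.14, 0.0, 1.571]
contact_force: [-0.2, -0.8, -0.7]
opening: 0.518
grasp_force: 25.7
```

```bash
python3 - <<'E'
from h import *
np.set_printoptions(precision=1,suppress=True)
S=cam('scene');T=cam('top')
# scene crop corners of bin rim (crop scale 2.66, off 140,120); top corners (off 120,110)
sc=[(524,258),(645,243),(721,336),(588,394)]   # near-robot-left.. order by eye; last ones: rim right/front
print('scene z55',[onz(S,(140+x/2.66,120+y/2.66),55) for x,y in [(524,258),(645,243),(720,338),(590,362)]])
tc=[(191,214),(75,206),(91,73),(202,80)]
for a,b in zip([(524,258),(645,243),(720,338),(590,362)],tc):
    print(tri([(S,(140+a[0]/2.66,120+a[1]/2.66)),(T,(120+b[0]/2.66,110+b[1]/2.66))]))
s=r.sense(); print(s['eef_pos'],s['opening'],s['grasp_force'],delta((610,284,230),np.pi/2))
E
```

```text
scene z55 [array([527.2, 217.1,  55. ]), array([540.4, 368. ,  55. ]), array([709. , 355.9,  55. ]), array([702.9, 205.4,  55. ])]
(array([517.8, 216.8,  47.7]), [5.3, 5.3])
(array([527.2, 373.4,  43.7]), [4.3, 4.3])
(array([707.2, 355.7,  53.3]), [1.5, 1.5])
(array([699.3, 205. ,  51.6]), [2.6, 2.6])
[528.  -10.4 225.1] 0.5183289583143365 25.65937478095293 (array([ 0.3,  0.1, -0. ]), array([0.1, 0. , 0. ]))
```

Request:
carry_out(delta_pos=[[0.055, 0.015, 0], [0.11, 0.03, 0], [0.165, 0.047, 0], [0.22, 0.063, 0.02], [0.272, 0.077, 0.05], [0.296, 0.084, 0.09], [0.296, 0.084, 0.14], [0.296, 0.084, 0.17]], rot=[[0, 0, 0], [0, 0, 0], [0, 0, 0], [0, 0, 0], [0, 0, 0], [0, 0, 0], [0, 0, 0], [0, 0, 0]])

```text
clock: 7.15
eef_pos: [608.9, 285.0, 49.5]
tcp_rot: [-3.136, 0.002, 1.572]
contact_force: [0.2, -0.3, 0.5]
opening: 0.516
grasp_force: 25.7
```

Request:
carry_out(delta_pos=[[0, 0, 0.015], [0, 0, 0.026], [0, 0, 0.03], [0, 0, 0.03]], rot=[[0, 0, 0], [0, 0, 0], [0, 0, 0], [0, 0, 0]])

```text
clock: 7.65
eef_pos: [612.0, 285.7, 25.0]
tcp_rot: [3.141, -0.0, 1.571]
contact_force: [-0.4, 0.0, -0.4]
opening: 0.521
grasp_force: 25.7
```

Request:
carry_out(delta_pos=[[0, 0, 0.005], [0, 0, 0.007], [0, 0, 0.007]], rot=[[0, 0, 0], [0, 0, 0], [0, 0, 0]])

```text
clock: 8.02
eef_pos: [611.5, 285.6, 17.3]
tcp_rot: [-3.142, 0.0, 1.571]
contact_force: [0.3, -0.3, -0.8]
opening: 0.517
grasp_force: 25.7
```

Request:
carry_out(delta_pos=[[0, 0, 0], [0, 0, 0], [0, 0, 0], [0, 0, -0.05], [0, 0, -0.11], [-0.005, -0.05, -0.16], [-0.012, -0.1, -0.2], [-0.018, -0.15, -0.24]], rot=[[0, 0, 0], [0, 0, 0], [0, 0, 0], [0, 0, 0], [0, 0, 10], [0, 0, 20], [0, 0, 30], [0, 0, 40]], claw=0.085)

```text
clock: 9.02
eef_pos: [469.4, 268.4, 251.1]
tcp_rot: [3.142, -0.001, 0.867]
contact_force: [-0.9, 0.8, 0.4]
opening: 0.994
grasp_force: 0.0
```

```bash
python3 - <<'E'
from h import *
s=r.sense();print(s['eef_pos'],s['tcp_rot'],s['opening'],delta((405,262,270),0.18))
E
```

```text
[469.44460541 268.40626015 251.11466515] [ 3.14151476e+00 -5.37912864e-04  8.66697614e-01] 0.9939267460460007 (array([-0.0466, -0.045 , -0.0189]), array([-1.000e-02, -3.000e-02,  3.934e+01]))
```

Request:
carry_out(delta_pos=[[-0.015, -0.015, -0.005], [-0.03, -0.03, -0.01], [-0.045, -0.045, -0.015], [-0.045, -0.045, -0.015], [-0.045, -0.045, -0.015]], rot=[[0, 0, 10], [0, 0, 20], [0, 0, 30], [0, 0, 39.3], [0, 0, 39.3]])

```text
clock: 9.65
eef_pos: [407.4, 263.2, 265.1]
tcp_rot: [-3.141, -0.001, 0.188]
contact_force: [-0.8, -0.2, 0.7]
opening: 0.996
grasp_force: 0.0
```

```bash
python3 - <<'E'
from h import *
np.set_printoptions(precision=2,suppress=True)
s=r.sense();im=r.grab_frame('wrist')
np.savez('w3.npz',pos=s['eef_pos'],rot=s['tcp_rot'])
print(s['eef_pos'],s['tcp_rot'])
for t in ['yoke','yoke_fork','cap','bin']:
    for d in r.recognise(t,'wrist')[:3]: print(t,d)
cv2.imwrite('pics/w3.png',im)
E
```

```text
[407.39 263.22 265.08] [-3.14 -0.    0.19]
yoke {'box': [223.5, 126.4, 277.6, 182.0], 'p': 0.85}
yoke {'box': [301.0, 176.5, 361.5, 241.1], 'p': 0.83}
yoke {'box': [189.2, 199.3, 239.4, 267.0], 'p': 0.75}
yoke_fork {'box': [300.6, 180.3, 360.9, 240.3], 'p': 0.78}
yoke_fork {'box': [224.3, 127.9, 273.5, 180.8], 'p': 0.72}
yoke_fork {'box': [161.1, 249.5, 184.2, 312.4], 'p': 0.69}
cap {'box': [247.5, 0.0, 283.3, 22.7], 'p': 0.63}
bin {'box': [180.9, 0.0, 331.4, 84.2], 'p': 0.84}
bin {'box': [59.5, 108.6, 153.7, 177.7], 'p': 0.33}
```

View pics/w3.png

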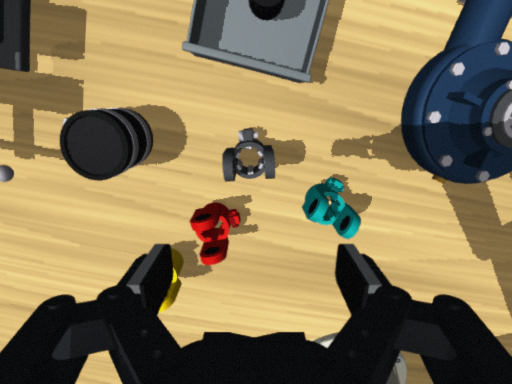

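The cap stands in the bin at (265,8). The dark yoke sits at (248,158), boss pointing up-image. I'll zoom in and overlay a yoke model.

```bash
cat > yoke.py <<'E'
from h import *
def frame(f):
    d=np.load(f); s=dict(eef_pos=d['pos'],tcp_rot=d['rot']); return cam('wrist',s)
def model(x,y,yaw,z0=0):
    c,s=np.cos(yaw),np.sin(yaw); L=[]
    a=np.linspace(0,2*np.pi,60)
    L.append(np.c_[25*np.cos(a),25*np.sin(a),0*a])
    L.append(np.c_[25*np.cos(a),25*np.sin(a),0*a+44])
    for sg in (1,-1):
        L.append(np.array([[-18,sg*19,92],[18,sg*19,92],[18,sg*31,92],[-18,sg*31,92],[-18,sg*19,92]],float))
    Rm=np.array([[c,-s,0],[s,c,0],[0,0,1]])
    return [l@Rm.T+[x,y,z0] for l in L]
E
python3 - <<'E'
from yoke import *
C=frame('w3.npz');im=cv2.imread('pics/w3.png')
print(onz(C,(248,160),44),onz(C,(228.5,166),80),onz(C,(269,160),80))
k=7;a,b=205,112
crop=cv2.resize(im[b:b+85,a:a+85],None,fx=k,fy=k,interpolation=cv2.INTER_CUBIC)
X=onz(C,(248.5,160),44)
e1=onz(C,(228.5,166),80);e2=onz(C,(269,160),80); d=e1-e2; yaw=np.arctan2(d[1],d[0])-np.pi/2; print(np.degrees(yaw))
for l in model(X[0],X[1],yaw):
    p=((proj(C,l)-[a-.5,b-.5])*k).astype(int); cv2.polylines(crop,[p],False,(0,255,255),1)
cv2.imwrite('pics/w3c.png',crop)
E
```

```text
[409.15315365 270.45633316  44.        ] [404.48310164 293.06887811  80.        ] [420.93188018 246.11284413  80.        ]
19.30544446171253
```

View pics/w3c.png

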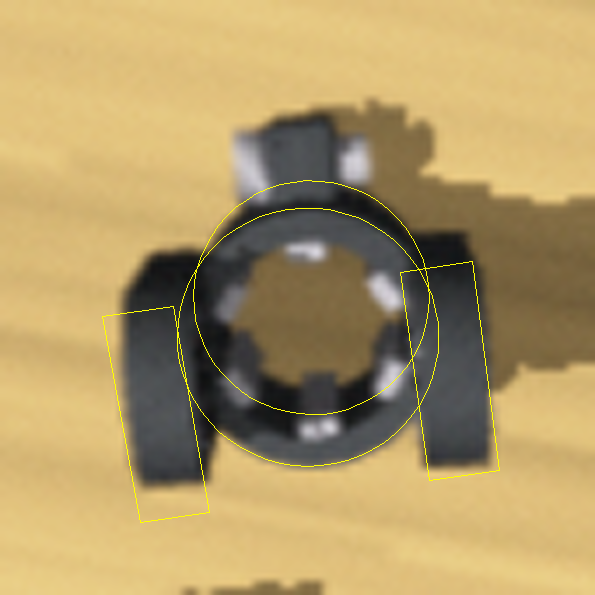

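```bash
cat >> yoke.py <<'E'
def parts(x,y,yaw,z0=0):
    a=np.linspace(0,2*np.pi,40); P=[]
    P.append(np.vstack([np.c_[25*np.cos(a),25*np.sin(a),0*a+h] for h in (0,44)]))
    e=np.r_[[[-18,34],[18,34]],np.c_[18*np.cos(a[:21]),74+18*np.sin(a[:21])]]
    for sg in (1,-1): P.append(np.vstack([np.c_[e[:,0],0*e[:,0]+sg*q,e[:,1]] for q in (19,31)]))
    P.append(np.array([[i,j,k] for i in (15,40) for j in (-9,9) for k in (11,29)],float))
    Rm=R.from_euler('z',yaw).as_matrix(); return [p@Rm.T+[x,y,z0] for p in P]
def sil(C,q,k=4,win=(205,112,85,85),z0=0):
    a,b,w,h=win; m=np.zeros((h*k,w*k),np.uint8)
    for p in parts(*q,z0=z0):
        cv2.fillConvexPoly(m,cv2.convexHull(((proj(C,p)-[a-.5,b-.5])*k).astype(np.int32)),1)
    ring=np.array([[15*np.cos(t),15*np.sin(t)] for t in np.linspace(0,6.28,40)])
    h1,h2=[np.zeros_like(m) for _ in range(2)]
    for hh,z in ((h1,0),(h2,44)):
        cv2.fillPoly(hh,[((proj(C,np.c_[ring+[q[0],q[1]],0*ring[:,0]+z+z0])-[a-.5,b-.5])*k).astype(np.int32)],1)
    m[(h1&h2)>0]=0
    return m
def fit(C,im,q0,k=4,win=(205,112,85,85),z0=0):
    from scipy.optimize import minimize
    a,b,w,h=win; c=cv2.resize(im[b:b+h,a:a+w],None,fx=k,fy=k,interpolation=cv2.INTER_CUBIC).astype(int)
    m=((c[...,2]-c[...,0])<22).astype(np.uint8)
    f=lambda v:1-(sil(C,v*[1,1,.02],k,win,z0)&m).sum()/(sil(C,v*[1,1,.02],k,win,z0)|m).sum()
    best=min((minimize(f,[q0[0]+i,q0[1]+j,(q0[2]+d)/.02],method='Nelder-Mead',options=dict(initial_simplex=None,xatol=.05,fatol=1e-5)) for i in(-4,4) for j in (-4,4) for d in (-.08,.08)),key=lambda o:o.fun)
    return best.x*[1,1,.02],1-best.fun
E
python3 - <<'E'
from yoke import *
np.set_printoptions(precision=2,suppress=True)
C=frame('w3.npz');im=cv2.imread('pics/w3.png')
q,i=fit(C,im,(409,268,.25)); print(q,np.degrees(q[2]),i)
for n,bx in (('scene',[327.9,182.3,349.1,212.0]),('top',[167.7,209.9,185.3,227.6])):
    p=proj(cam(n),np.vstack(parts(*q))); print(n,p.min(0),p.max(0),bx)
for z in (-6,6): print(z,fit(C,im,q,z0=z))
k=7;a,b=205,112
s=sil(C,q,k); crop=cv2.resize(im[b:b+85,a:a+85],None,fx=k,fy=k,interpolation=cv2.INTER_CUBIC)
cv2.drawContours(crop,cv2.findContours(s,cv2.RETR_LIST,cv2.CHAIN_APPROX_NONE)[0],-1,(0,255,255),1); cv2.imwrite('pics/w3d.png',crop)
E
```

```text
[408.86 269.     0.3 ] 17.051919285434895 0.8454785827604442
scene [323.98 180.54] [346.78 211.02] [327.9, 182.3, 349.1, 212.0]
top [163.17 209.29] [185.06 228.32] [167.7, 209.9, 185.3, 227.6]
-6 (array([408.24, 268.71,   0.26]), np.float64(0.8667779269310307))
6 (array([410.27, 269.78,   0.29]), np.float64(0.821516393442623))
```

View pics/w3d.png

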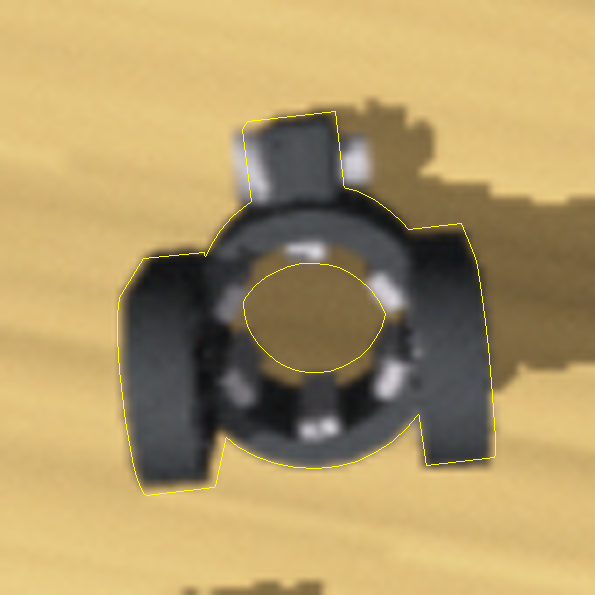

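```bash
python3 - <<'E'
from yoke import *
print(delta((408.6,268.8,160),.27))
C=frame('w3.npz');im=cv2.imread('pics/w3.png')
for z in (-10,-15,-20): print(z,fit(C,im,(408,268,.27),z0=z))
E
```

```text
(array([ 0.002 , -0.0054,  0.1046]), array([ 0.  ,  0.01, -4.66]))
-10 (array([4.07298569e+02, 2.68717944e+02, 2.45972651e-01]), np.float64(0.8784750387139592))
-15 (array([4.06286371e+02, 2.68553788e+02, 1.99652655e-01]), np.float64(0.8513125965144496))
-20 (array([4.05381318e+02, 2.68360242e+02, 2.06831097e-01]), np.float64(0.8366682694085882))
```

Request:
carry_out(delta_pos=[[0.001, -0.005, 0.04], [0.001, -0.005, 0.08], [0.001, -0.005, 0.105], [0.001, -0.005, 0.105]], rot=[[0, 0, -3.5], [0, 0, -3.5], [0, 0, -3.5], [0, 0, -3.5]])

```text
clock: 10.4
eef_pos: [406.4, 267.5, 158.1]
tcp_rot: [3.14, 0.004, 0.249]
contact_force: [0.4, -0.3, 1.1]
opening: 0.997
grasp_force: 0.0
```

```bash
python3 - <<'E'
from yoke import *
np.set_printoptions(precision=2,suppress=True)
s=r.sense();im=r.grab_frame('wrist'); np.savez('w4.npz',pos=s['eef_pos'],rot=s['tcp_rot']); cv2.imwrite('pics/w4.png',im)
print(s['eef_pos'],s['tcp_rot'])
C=frame('w4.npz')
p=proj(C,np.vstack(parts(408,268.8,.25))); lo=p.min(0)-12; hi=p.max(0)+12
win=(int(lo[0]),int(lo[1]),int(hi[0]-lo[0]),int(hi[1]-lo[1])); print(win)
k=3
for z in (0,-5,-10): q,i=fit(C,im,(408,268.8,.25),k,win,z); print(z,q,i)
q,i=fit(C,im,(408,268.8,.25),k,win,-5)
a,b,w,h=win; crop=cv2.resize(im[b:b+h,a:a+w],None,fx=k,fy=k,interpolation=cv2.INTER_CUBIC)
cv2.drawContours(crop,cv2.findContours(sil(C,q,k,win,-5),cv2.RETR_LIST,cv2.CHAIN_APPROX_NONE)[0],-1,(0,255,255),1); cv2.imwrite('pics/w4c.png',crop)
E
```

```text
[406.43 267.46 158.12] [3.14 0.   0.25]
(201, 124, 99, 98)
0 [408.98 269.18   0.33] 0.8628537025888019
-5 [407.81 268.81   0.24] 0.8971328518275333
-10 [406.32 268.29   0.33] 0.8698029603092298
```

View pics/w4c.png

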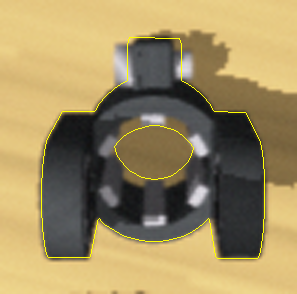

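Request:
carry_out(delta_pos=[[0.001, -0.001, 0.04], [0.001, -0.001, 0.08], [0.001, -0.001, 0.11], [0.001, -0.001, 0.125], [0.001, -0.001, 0.125]], rot=[[0, 0, 0.5], [0, 0, 0.5], [0, 0, 0.5], [0, 0, 0.5], [0, 0, 0.5]])

```text
clock: 11.08
eef_pos: [408.5, 269.6, 35.0]
tcp_rot: [3.142, 0.0, 0.239]
contact_force: [-0.2, -0.2, -0.5]
opening: 0.996
grasp_force: 0.0
```

Request:
carry_out(delta_pos=[[0, 0, 0], [0, 0, 0], [0, 0, 0], [0, 0, 0], [0, 0, 0]], rot=[[0, 0, 0], [0, 0, 0], [0, 0, 0], [0, 0, 0], [0, 0, 0]], claw=0.05, grip_force=80)

```text
clock: 11.7
eef_pos: [409.3, 270.2, 36.4]
tcp_rot: [-3.141, -0.003, 0.239]
contact_force: [-1.2, -1.4, 7.8]
opening: 0.715
grasp_force: 86.1
```

Request:
carry_out(delta_pos=[[0, 0, -0.01], [0, 0, -0.04], [0, 0, -0.08], [0, 0, -0.13], [0, 0, -0.18], [0, 0, -0.205], [0, 0, -0.205]], rot=[[0, 0, 0], [0, 0, 0], [0, 0, 0], [0, 0, 0], [0, 0, 0], [0, 0, 0], [0, 0, 0]])

```text
clock: 12.58
eef_pos: [408.8, 269.9, 241.8]
tcp_rot: [-3.14, -0.004, 0.239]
contact_force: [0.2, -0.1, -7.5]
opening: 0.714
grasp_force: 90.5
```

```bash
python3 - <<'E'
from h import *
s=r.sense();print(s['eef_pos'],s['tcp_rot'],s['contact_force'],s['opening'],s['wrist_torque'],delta((452,-28,242),.239))
E
```

```text
[408.80411303 269.86569631 241.82359147] [-3.14028792 -0.0036509   0.23925911] [ 0.22958125 -0.13939578 -7.49799914] 0.7139554943859667 [-0.03042737 -0.02320144 -0.00076955] (array([-0.0286,  0.2996, -0.0007]), array([-0.07, -0.21,  0.01]))
```

Request:
carry_out(delta_pos=[[-0.004, 0.04, 0], [-0.009, 0.09, 0], [-0.014, 0.145, 0], [-0.019, 0.2, 0], [-0.024, 0.25, 0], [-0.028, 0.29, 0], [-0.0286, 0.3, 0], [-0.0286, 0.3, 0]], rot=[[0, 0, 0], [0, 0, 0], [0, 0, 0], [0, 0, 0], [0, 0, 0], [0, 0, 0], [0, 0, 0], [0, 0, 0]])

```text
clock: 13.58
eef_pos: [450.6, -28.9, 238.5]
tcp_rot: [-3.141, 0.002, 0.238]
contact_force: [0.5, -0.0, -6.6]
opening: 0.711
grasp_force: 92.1
```

```bash
python3 - <<'E'
from yoke import *
np.set_printoptions(precision=2,suppress=True)
s=r.sense();im=r.grab_frame('wrist'); np.savez('w5.npz',pos=s['eef_pos'],rot=s['tcp_rot']); cv2.imwrite('pics/w5.png',im)
print(s['eef_pos'],s['tcp_rot'])
C=frame('w5.npz'); c=proj(C,[[527.5,-10,178]])[0]; print(c)
a,b=int(c[0]-50),max(0,int(c[1]-45)); print(a,b)
cv2.imwrite('pics/w5c.png',cv2.resize(im[b:b+95,a:a+100],None,fx=6,fy=6,interpolation=cv2.INTER_CUBIC))
E
```

```text
[450.58 -28.89 238.53] [-3.14  0.    0.24]
[252.39  98.84]
202 53
```

View pics/w5c.png

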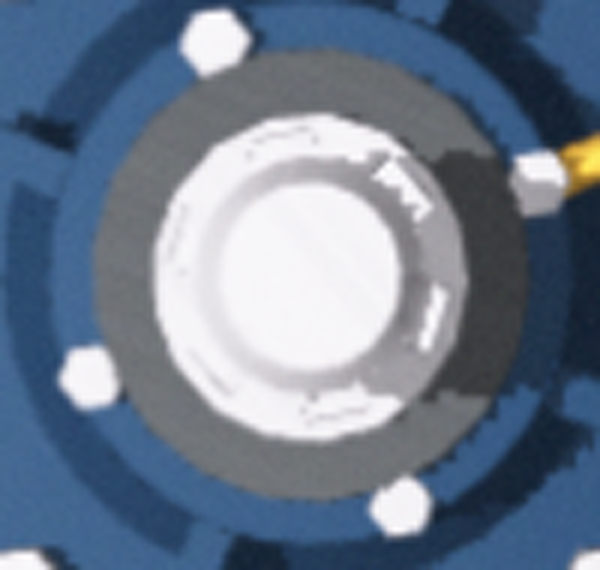

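The zoomed wrist view shows the shaft end, a white disc centred at about (252.8,98.5) in full-frame pixels. Six tooth-tip marks sit at radius 22 px and image angles of about 43° mod 60. I'll refine both numerically.

```bash
python3 - <<'E'
from yoke import *
np.set_printoptions(precision=2,suppress=True)
s=r.sense(); print(s['eef_pos'],s['tcp_rot'])
im=cv2.imread('pics/w5.png'); C=cam('wrist',s)
ax=onz(C,(252.75,98.4),173); print('shaft',ax,'z178',onz(C,(252.75,98.4),178)); 
# collar centre check
print('collar',onz(C,((311.5)/6-.5+202,277.5/6-.5+53),117))
g=cv2.cvtColor(im,cv2.COLOR_BGR2GRAY).astype(np.float32)
# local-contrast at tooth tip circle, world angle mod 60
ang=np.radians(np.arange(0,360,1))
for rad in (16.5,17.5,18.5):
    ring=[]
    for dr in (-.5,0,.5):
        p=proj(C,np.c_[ax[0]+(rad+dr)*np.cos(ang),ax[1]+(rad+dr)*np.sin(ang),0*ang+165]).astype(np.float32)
        ring.append(cv2.remap(g,p[:,0][None],p[:,1][None],cv2.INTER_CUBIC)[0])
    v=np.mean(ring,0); v=np.abs(v-cv2.GaussianBlur(np.tile(v,3)[None],(61,1),20)[0][360:720])
    f=np.minimum(v,15).reshape(6,60).mean(0); f=np.array([np.roll(f,12-i)[:25].mean() for i in range(60)])
    print(rad,'best',f.argmax(),f.max(),'min',f.argmin(),f.min())
print(delta((ax[0],ax[1],s['eef_pos'][2]),np.radians(-3)))
E
```

```text
[450.68 -28.24 238.77] [-3.14  0.    0.24]
shaft [528.01  -9.41 173.  ] z178 [527.96  -9.44 178.  ]
collar [528.43  -9.74 117.  ]
16.5 best 34 8.582825 min 12 7.3043284
17.5 best 44 9.650631 min 19 7.490747
18.5 best 41 7.083915 min 16 5.951061
(array([ 0.08, -0.  , -0.  ]), array([-0.05,  0.11, 16.67]))
```

Request:
carry_out(delta_pos=[[0.02, 0, 0], [0.045, 0, 0], [0.07, 0, 0], [0.081, 0.0003, 0], [0.081, 0.0003, 0.012], [0.081, 0.0003, 0.02], [0.081, 0.0003, 0.02]], rot=[[0, 0, 5], [0, 0, 10], [0, 0, 16], [0, 0, 16.9], [0, 0, 16.9], [0, 0, 16.9], [0, 0, 16.9]])

```text
clock: 14.5
eef_pos: [528.7, -9.9, 218.5]
tcp_rot: [3.142, 0.003, -0.055]
contact_force: [0.0, 0.1, -7.1]
opening: 0.713
grasp_force: 92.4
```

Request:
carry_out(delta_pos=[[0, 0, 0.002], [0, 0, 0.004], [0, 0, 0.006], [0, 0, 0.006]], rot=[[0, 0, 0], [0, 0, 0], [0, 0, 0], [0, 0, 0]])

```text
clock: 15.0
eef_pos: [530.2, -9.9, 213.7]
tcp_rot: [3.142, 0.0, -0.056]
contact_force: [0.3, 0.3, -7.2]
opening: 0.718
grasp_force: 92.4
```

Request:
carry_out(delta_pos=[[0, 0, 0.001], [0, 0, 0.002], [0, 0, 0.003], [0, 0, 0.004]], rot=[[0, 0, 0], [0, 0, 0], [0, 0, 0], [0, 0, 0]])

```text
clock: 15.5
eef_pos: [530.1, -9.9, 209.7]
tcp_rot: [3.142, 0.0, -0.056]
contact_force: [-1.5, 0.0, -5.2]
opening: 0.716
grasp_force: 92.4
```

Request:
carry_out(delta_pos=[[0, 0, 0.0007], [0, 0, 0.0014], [0, 0, 0.002], [0, 0, 0.002]], rot=[[0, 0, 0], [0, 0, 0], [0, 0, 0], [0, 0, 0]])

```text
clock: 16.0
eef_pos: [529.6, -9.8, 207.2]
tcp_rot: [3.142, 0.002, -0.056]
contact_force: [-3.0, -0.5, -5.5]
opening: 0.719
grasp_force: 92.6
```

Request:
carry_out(delta_pos=[[-0.0007, 0, 0], [-0.001, 0, 0.0005], [-0.001, 0, 0.001], [-0.001, 0, 0.001]], rot=[[0, 0, 0], [0, 0, 0], [0, 0, 0], [0, 0, 0]])

```text
clock: 16.5
eef_pos: [529.3, -9.8, 206.7]
tcp_rot: [3.142, 0.0, -0.056]
contact_force: [-2.0, -0.3, -7.1]
opening: 0.715
grasp_force: 92.4
```

Request:
carry_out(delta_pos=[[0, 0, 0.0005], [0, 0, 0.001], [0, 0, 0.001]], rot=[[0, 0, 0], [0, 0, 0], [0, 0, 0]])

```text
clock: 16.88
eef_pos: [529.4, -9.8, 205.9]
tcp_rot: [3.142, -0.0, -0.056]
contact_force: [-2.2, -0.4, -3.5]
opening: 0.721
grasp_force: 92.4
```

Request:
carry_out(delta_pos=[[-0.0007, 0, 0], [-0.0013, 0, 0], [-0.0013, 0, 0.0005], [-0.0013, 0, 0.001], [-0.0013, 0, 0.001]], rot=[[0, 0, 0], [0, 0, 0], [0, 0, 0], [0, 0, 0], [0, 0, 0]])

```text
clock: 17.5
eef_pos: [528.0, -9.7, 204.6]
tcp_rot: [-3.142, 0.0, -0.056]
contact_force: [0.5, -0.0, -7.4]
opening: 0.718
grasp_force: 92.5
```

Request:
carry_out(delta_pos=[[0, 0, 0.0005], [0, 0, 0.001], [0, 0, 0.001]], rot=[[0, 0, 0], [0, 0, 0], [0, 0, 0]])

```text
clock: 17.88
eef_pos: [528.0, -9.7, 203.7]
tcp_rot: [-3.142, 0.0, -0.056]
contact_force: [-0.4, 1.1, -8.3]
opening: 0.716
grasp_force: 92.5
```

Request:
carry_out(delta_pos=[[0, 0, 0.0005], [0, 0, 0.001], [0, 0, 0.0015], [0, 0, 0.002]], rot=[[0, 0, 0], [0, 0, 0], [0, 0, 0], [0, 0, 0]])

```text
clock: 18.38
eef_pos: [528.0, -9.7, 201.7]
tcp_rot: [-3.142, -0.0, -0.056]
contact_force: [0.5, 0.3, -7.3]
opening: 0.717
grasp_force: 92.5
```

Request:
carry_out(delta_pos=[[0, 0, 0.0005], [0, 0, 0.001], [0, 0, 0.0015], [0, 0, 0.002]], rot=[[0, 0, 0], [0, 0, 0], [0, 0, 0], [0, 0, 0]])

```text
clock: 18.88
eef_pos: [528.0, -9.7, 199.7]
tcp_rot: [-3.142, -0.0, -0.056]
contact_force: [-0.8, 0.0, -7.2]
opening: 0.717
grasp_force: 92.5
```

It meshed with no measurable resistance, so the tooth angle read from the picture was right. I'll slide it down under force checks.

Request:
carry_out(delta_pos=[[0, 0, 0.001], [0, 0, 0.003], [0, 0, 0.005], [0, 0, 0.007], [0, 0, 0.009], [0, 0, 0.011], [0, 0, 0.013], [0, 0, 0.014]], rot=[[0, 0, 0], [0, 0, 0], [0, 0, 0], [0, 0, 0], [0, 0, 0], [0, 0, 0], [0, 0, 0], [0, 0, 0]])

```text
clock: 19.88
eef_pos: [528.0, -9.7, 185.6]
tcp_rot: [-3.142, 0.0, -0.056]
contact_force: [-0.5, 1.3, -6.9]
opening: 0.716
grasp_force: 92.4
```

```bash
python3 -c "
from h import *
s=r.sense();print(s['contact_force'],s['wrist_torque'],s['eef_pos'])"
```

```text
[-0.50774721  1.25505365 -6.88240803] [ 0.34330893  0.08792293 -0.09358995] [527.99297503  -9.67344967 185.62680688]
```

Request:
carry_out(delta_pos=[[0, 0, 0.002], [0, 0, 0.005], [0, 0, 0.008], [0, 0, 0.011], [0, 0, 0.014], [0, 0, 0.017], [0, 0, 0.02], [0, 0, 0.022]], rot=[[0, 0, 0], [0, 0, 0], [0, 0, 0], [0, 0, 0], [0, 0, 0], [0, 0, 0], [0, 0, 0], [0, 0, 0]])

```text
clock: 20.88
eef_pos: [528.0, -9.7, 163.6]
tcp_rot: [-3.142, 0.0, -0.056]
contact_force: [-0.5, 2.5, -5.5]
opening: 0.72
grasp_force: 92.3
```

Request:
carry_out(delta_pos=[[0, 0, 0.0006], [0, 0, 0.0012], [0, 0, 0.0018], [0, 0, 0.0024], [0, 0, 0.003]], rot=[[0, 0, 0], [0, 0, 0], [0, 0, 0], [0, 0, 0], [0, 0, 0]])

```text
clock: 21.5
eef_pos: [528.0, -9.7, 160.8]
tcp_rot: [-3.142, -0.0, -0.056]
contact_force: [-1.2, 2.6, -5.6]
opening: 0.716
grasp_force: 92.3
```

Request:
carry_out(delta_pos=[[0, 0, 0.0005], [0, 0, 0.001], [0, 0, 0.0015], [0, 0, 0.0015]], rot=[[0, 0, 0], [0, 0, 0], [0, 0, 0], [0, 0, 0]])

```text
clock: 22.0
eef_pos: [528.0, -9.7, 159.2]
tcp_rot: [-3.142, 0.0, -0.056]
contact_force: [0.2, 2.4, -5.9]
opening: 0.715
grasp_force: 92.4
```

Request:
carry_out(delta_pos=[[0, 0, 0.0004], [0, 0, 0.0008], [0, 0, 0.0008]], rot=[[0, 0, 0], [0, 0, 0], [0, 0, 0]])

```text
clock: 22.38
eef_pos: [528.0, -9.7, 158.5]
tcp_rot: [-3.142, 0.0, -0.056]
contact_force: [-0.7, 1.8, -4.4]
opening: 0.719
grasp_force: 92.8
```

Request:
carry_out(delta_pos=[[0, 0, 0.0004], [0, 0, 0.0008], [0, 0, 0.0008]], rot=[[0, 0, 0], [0, 0, 0], [0, 0, 0]])

```text
clock: 22.75
eef_pos: [528.1, -9.7, 158.5]
tcp_rot: [-3.142, -0.0, -0.056]
contact_force: [-5.1, 2.8, 6.3]
opening: 0.718
grasp_force: 93.7
```

Request:
carry_out(delta_pos=[[0, 0, 0.0003], [0, 0, 0.0006], [0, 0, 0.0006]], rot=[[0, 0, 0], [0, 0, 0], [0, 0, 0]])

```text
clock: 23.12
eef_pos: [528.1, -9.7, 158.5]
tcp_rot: [-3.142, -0.001, -0.056]
contact_force: [-7.1, 2.2, 12.7]
opening: 0.714
grasp_force: 94.2
```

Request:
carry_out(delta_pos=[[0, 0, -0.0006], [0, 0, -0.0006]], rot=[[0, 0, 0], [0, 0, 0]])

```text
clock: 23.38
eef_pos: [528.1, -9.7, 158.5]
tcp_rot: [-3.142, -0.0, -0.056]
contact_force: [-5.2, 2.6, 6.3]
opening: 0.717
grasp_force: 93.4
```

Request:
carry_out(delta_pos=[[0, 0, 0], [0, 0, 0], [0, 0, 0], [0, 0, 0]], rot=[[0, 0, 0], [0, 0, 0], [0, 0, 0], [0, 0, 0]], claw=0.085)

```text
clock: 23.88
eef_pos: [528.2, -9.8, 157.7]
tcp_rot: [3.141, -0.0, -0.056]
contact_force: [0.2, 0.4, -0.1]
opening: 0.996
grasp_force: 0.0
```

Request:
carry_out(delta_pos=[[0, 0, -0.01], [0, 0, -0.04], [0, 0, -0.08], [0, 0, -0.12], [-0.03, 0, -0.15], [-0.06, 0, -0.16], [-0.06, 0, -0.16]], rot=[[0, 0, 0], [0, 0, 0], [0, 0, 0], [0, 0, 0], [0, 0, 0], [0, 0, 0], [0, 0, 0]])

```text
clock: 24.75
eef_pos: [467.2, -6.3, 319.5]
tcp_rot: [-3.142, -0.003, -0.056]
contact_force: [-0.3, 0.4, 0.3]
opening: 1.0
grasp_force: 0.0
```

```bash
python3 - <<'E'
from yoke import *
np.set_printoptions(precision=1,suppress=True)
s=r.sense(); im=r.grab_frame('wrist'); C=cam('wrist',s); print(s['eef_pos'],s['contact_force'])
for t in ('yoke','cap'): print(t,[(d['p'],d['box']) for d in r.recognise(t,'wrist')][:3])
sh=(528,-9.5,np.radians(-3))
p=proj(C,np.vstack(parts(*sh,z0=117))); print('pred home',p.min(0),p.max(0))
lo=p.min(0)-10;hi=p.max(0)+10
win=(int(lo[0]),max(0,int(lo[1])),int(hi[0]-lo[0]),int(hi[1]-max(0,lo[1])))
for n in ('scene','top'):
    r.grab_frame(n)
    for t in ('yoke','cap'): print(n,t,[(d['p'],d['box']) for d in r.recognise(t,n)][:5])
    for z in (122,170): p=proj(cam(n),np.vstack(parts(*sh,z0=z))); print(n,z,p.min(0),p.max(0))
E
```

```text
[467.2  -6.3 319.5] [-0.3  0.4  0.3]
yoke [(0.8, [28.7, 275.8, 85.5, 315.2]), (0.71, [215.1, 77.9, 291.8, 142.8]), (0.69, [134.4, 194.8, 185.4, 248.6])]
cap [(0.72, [24.0, 52.5, 76.1, 88.0])]
pred home [218.4  80.3] [286.6 141.9]
scene yoke [(0.9, [287.1, 183.4, 304.3, 209.0]), (0.84, [320.4, 165.4, 342.3, 193.5]), (0.69, [255.3, 181.3, 281.1, 220.2]), (0.58, [328.8, 149.0, 347.5, 174.7])]
scene cap [(0.59, [360.3, 225.4, 381.3, 248.6])]
scene 122 [255.1 182.2] [280.8 217.8]
scene 170 [255.3 167. ] [281.7 203.5]
top yoke [(0.73, [197.0, 223.8, 215.7, 243.8]), (0.65, [130.8, 268.4, 153.9, 286.8]), (0.5, [158.2, 241.5, 177.1, 261.3])]
top cap [(0.59, [164.8, 156.2, 181.2, 173.9])]
top 122 [244.5 171. ] [264.6 191.7]
top 170 [244.3 168.2] [264.9 189.6]
```

The scene view agrees: the yoke's box [255,181,281,220] matches the prediction for fully home (255,182–281,218), not for unmeshed. The cap is seen in the bin, and the arm is clear.

```bash
python3 -c "
from rig import r
print(r.sign_off())"
```

```text
the job is handed in; nothing more can be done
None
```

The cap is in the grey bin, and the splined yoke is released fully home on the shaft shoulder. Peak force on the shaft was about 20 N; the job was handed in at about 25 s, and no verdict was returned. It meshed without rocking because I turned it to the tooth angle read from a wrist picture.

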